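Make up a starter kit and a refill kit

ROBOT

A 7-joint arm with a two-finger parallel gripper is mounted at the origin on a cart in front of the work surface, level with it; the furniture and walls round the work are solid. World frame = base frame: x ahead of the robot, y to its left, z up, the work surface at z = 0. Lengths are in m, angles in rad, forces in N, time in s.
With the tool pointing down it reaches from about 0.425 to 0.875 m from the base axis. Payload 4.7 kg.
Tool frame: the origin (TCP) lies midway between the tips of the shut fingers; the grasp point (between the pads) lies 19 mm behind it; x points along the fingers, z is the direction in which the jaws open and shut, and the axes are right-handed (so a half turn about x gives the same grasp; the last joint's range is limited). The gripper opens to 87 mm and grips with 3 to 60 N. Pads are 19 mm wide; open, the fingers measure 117 mm over their backs; the gripper's body (75 mm by 190 mm) begins 51 mm behind the grasp point.
Start: joints at [-1.236, 0.321, -0.07, 1.45, 0.023, 1.371, -0.057], TCP at [0.205, 0.617, 0.223] pointing down, gripper open.
Joint ranges: [-2.86, 2.86], [-0.3, 2.09], [-1.38, 1.24], [0.06, 2.45], [-1.56, 4.7], [0.09, 2.05], [-2.69, 2.69]. Speed limits (rad/s): [2.57, 2.57, 3.14, 3.14, 3.14, 3.14, 3.14].

INTERFACE

Orientations are given as a rotation vector (axis times angle).
In Python, from bench import ctrl gives the robot as it stands.
- The arm moves only by the shell command python3 -m pendant 'ROWS' [OPENING] [FORCE]. ROWS is JSON, a list of rows, each an object with "travel": the shift along the tool's x, y, z in m, a list of three; "twist": the turn about the tool's x in rad. In form: [{"travel": [x, y, z], "twist": twist}, ...]. A call has 1 to 10 rows; each row is the pose to reach, as a shift and turn from the pose measured when the call began, along the tool's axes at that moment; what a row does not reach only later rows make up. A row lasts 1/8 s, in which the tool goes at most 62.5 mm and 10.7 degrees, less where a joint would pass 70% of its speed; a pose out of reach is approached as far as the arm can. A call with a gripper value outside its range is refused whole. OPENING is the opening, from -1 (shut) to 1 (fully open), so that 0 is half open, set as the call begins (- or left out, the last holds). The fingers move at their own pace and stop on an object; FORCE is the grip in N (left out, the last holds). Time passes only in rows, so rows that repeat a pose let the fingers close. It gives the time, the measured TCP pose, the force and the opening at its end, in the units of the state.
- ctrl.get_state(): the state, without advancing time (a new reading comes with each control period).
- ctrl.get_image(name): name is "scene" or "top" or "wrist"; returns the picture (420x560x3 uint8, red, green, blue); there is no depth.
- ctrl.camera_model(name): a dict with "K" (3x3 intrinsics, pixels), "rvec" (rotation vector, rad) and "tvec" (3), from world to camera coordinates, as OpenCV has them; the wrist camera has in their place "T_tool_cam" (4x4, takes a point from camera to tool coordinates, whose origin is the TCP and whose axes are the tool frame's). Camera axes: x right, y down, z forward; pixel columns grow to the right and rows downward; lengths in m; the calibration is good to about 2 mm. A picture is of the moment at which its call begins: read the wrist's pose just before it. camera_model takes no time and is no camera call.
- ctrl.close_job(): hands the job in, once; it reports no verdict.
The state is a dict: "time": time; "joint_positions": joint angles; "qd": joint speeds; "joint_torque": joint torques, N m; "position": TCP position; "tool_rot": TCP orientation; "ft_force": force on the tool from outside, world axes, zero at the start; "torque": the same for the moment, N m; "grip_width": opening from 0.0 (shut) to 1.0 (fully open).
Only numpy, scipy, OpenCV 4.12 (cv2) and the standard library are available. Lean on these libraries where they do the work, as an engineer would, in place of code of your own. Each camera call takes 0.05 s, during which the arm holds its last target.

TASK

Make up the two kits: the handle and the whisk head go into the white starter tray, the peeler head and the pastry-wheel head into the grey refill tray. Lay each one flat on the tray's floor in the pocket shaped for it, and leave the box cutter and the marker where they lie.

Things in the scene. Friction and masses are not known exactly. Their poses are not given: they have to be found in the camera images.
- handle_mid (a point): Teal plastic tool handle, loose, lying flat: 170 x 26 x 21 mm (31 x 23 over its bulges), long in x, 46 g. The point is its centre, 10.5 over its support. Grasp across y. Goes into its pocket either way round. (A rack post and shelves stand behind the trays from x = 0.68 m: swing across well in front of them.)
- whisk_mid (a point): Steel whisk head, loose, 144 mm along x, 31 g: wire basket 34 wide, 35 high at x +15 to +65; stem 10 wide, 9 thick at x -72 to +15. It rests on the basket, the stem level in the air. The point is half-way along, on the stem's axis, 18 over its support; grasp the stem there, across y.
- peeler_head_mid (a point): Straight peeler head, loose, sizes in mm. Yellow barrel along x, 54 long, 24 across (grasp here, across y), thin spigot to x = -45. The point is the barrel's centre, 12 over its support. About 50 g. A narrow steel bow, 23 wide with the blade inside, reaches to x = +89, clear of the bench.
- wheel_head_mid (a point): Pastry-wheel head, loose, sizes in mm. Yellow barrel along x, 54 long, 24 across (grasp here, across y), thin spigot to x = -45. The point is the barrel's centre, 12 over its support. About 50 g. A flat-lying steel disc, 52 across, in a fork, centre at x = +60, clear of the bench.
- starter_tray: White starter tray, fixed, 210 x 156 mm, long in x; origin under its centre. Floor 3 mm, ends raised to 19 mm, open finger channel across (x -35 to +35). Handle pocket on y = +38: 42 wide, x -93 to +93. Whisk pocket on y = -38: basket end 50 wide, at +x (to +82); stem slot 24 wide at -x (to -82). Seated, both points lie at tray x = 0, the handle's 13.5 and the whisk's 21 over the bench.
- refill_tray: Grey refill tray, fixed, 210 x 156 mm, long in x; origin under its centre. Floor 3 mm, ends raised to 19 mm, open finger channel across (x -35 to +35). Pockets at the +x end, to x = +95: peeler on y = +38, 40 wide; wheel on y = -38, 66 wide. Spigot slots 28 wide at -x (to -53), so blade and wheel point to +x. Seated, both points lie at tray x = 0, 15 over the bench.
- box_cutter: Orange box cutter, 158 x 21 x 17 mm, lying flat, loose: stays where it is. Origin: centre of its underside.
- marker: White marker pen with a blue cap, 147 x 18 x 20 mm, lying flat, loose: stays where it is. Origin: centre of its underside.

How it is judged:
By the outcome, as a careful person would: the job done as asked, in the order asked, and still so for the second after the job is handed in, with the robot touching nothing.
It also fails if it takes over 112 s, if anything falls off the work surface, if the arm or the gripper's body presses on something with over 40 N, if the wrist force passes 120 N, or if a joint passes its speed limit or range.

## Working session

There is one attempt and no reset: what is moved stays moved. The work goes in short steps, Python scripts to look and compute and a shell command to move; the robot and the scene stay as the last step left them, time stands still between calls to the robot, and variables do not carry over. Pictures are saved under pics/ and viewed, and the job is handed in when it is done.

```bash
ls; mkdir -p pics
python3 - <<'E'
from bench import ctrl
import cv2
s=ctrl.get_state()
for k in s: print(k,s[k])
for n in("scene","top","wrist"):
    cv2.imwrite(f"pics/{n}0.png",ctrl.get_image(n)[...,::-1])
    print(n,ctrl.camera_model(n))
E
```

```text
pics
time 0.0
joint_positions [-1.23588713  0.32180474 -0.07008598  1.45167123  0.02261842  1.37080693
 -0.05687706]
qd [ 6.56864222e-04 -4.97064461e-04  4.47004777e-04  3.74543889e-04
  6.58328345e-04 -1.59070432e-05  1.11631708e-03]
joint_torque [-2.98444538e-04 -4.91285133e+01 -4.04126253e-01 -3.12529850e+01
 -6.40522619e-02  4.37783904e-02  1.68005549e-04]
position [0.2048455  0.61629214 0.22147529]
tool_rot [-0.97095849  1.34554909  0.96895899]
ft_force [ 0.75071335  0.47360615 -0.44332538]
torque [0.01340183 0.03354596 0.02788382]
grip_width 0.9983191433626845
scene {'K': array([[450.38434213,   0.        , 274.51655804],
       [  0.        , 450.38434213, 208.35435217],
       [  0.        ,   0.        ,   1.        ]]), 'rvec': array([ 1.9589073 , -0.90798904,  0.53311956]), 'tvec': array([-0.37454484,  0.22513051,  0.84739619])}
top {'K': array([[432.55896055,   0.        , 279.81251308],
       [  0.        , 432.55896055, 215.84417441],
       [  0.        ,   0.        ,   1.        ]]), 'rvec': array([ 2.15724187, -2.09763946,  0.20128226]), 'tvec': array([-0.06773096,  0.54259284,  1.33532256])}
wrist {'K': array([[376.08753477,   0.        , 277.58859711],
       [  0.        , 376.08753477, 213.60733297],
       [  0.        ,   0.        ,   1.        ]]), 'T_tool_cam': array([[ 5.21594871e-04, -2.58832179e-01,  9.65922166e-01,
        -1.62794664e-01],
       [ 8.21761232e-04, -9.65921861e-01, -2.58832541e-01,
         7.07408796e-02],
       [ 9.99999526e-01,  9.28763115e-04, -2.91121638e-04,
        -5.52464993e-04],
       [ 0.00000000e+00,  0.00000000e+00,  0.00000000e+00,
         1.00000000e+00]])}
```

View pics/scene0.png

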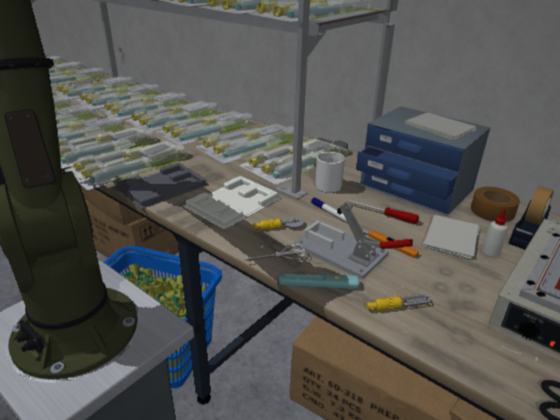

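View pics/top0.png

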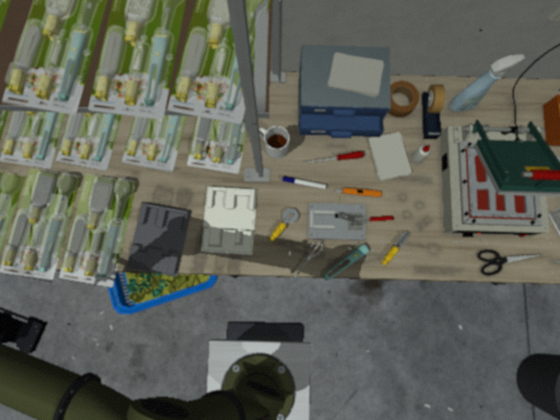

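View pics/wrist0.png

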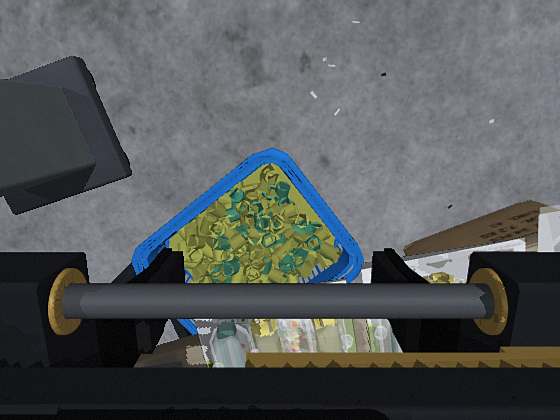

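```bash
cat > h.py <<'E'
import numpy as np,cv2
from scipy.spatial.transform import Rotation as R
from bench import ctrl
def cam(n,state=None):
    m=ctrl.camera_model(n);K=m['K']
    if n=='wrist':
        s=state or ctrl.get_state()
        T=np.eye(4);T[:3,:3]=R.from_rotvec(s['tool_rot']).as_matrix();T[:3,3]=s['position']
        W=T@m['T_tool_cam'];return K,W[:3,:3],W[:3,3]
    Rm=R.from_rotvec(m['rvec']).as_matrix()
    return K,Rm.T,-Rm.T@m['tvec']
def ray(c,px):
    K,Rm,o=c;px=np.atleast_2d(px).astype(float)
    d=np.c_[(px[:,0]-K[0,2])/K[0,0],(px[:,1]-K[1,2])/K[1,1],np.ones(len(px))]@Rm.T
    return o,d
def plane(c,px,z):
    o,d=ray(c,px);return o+d*((z-o[2])/d[:,2])[:,None]
def proj(c,P):
    K,Rm,o=c;q=(np.atleast_2d(P)-o)@Rm;return np.c_[K[0,0]*q[:,0]/q[:,2]+K[0,2],K[1,1]*q[:,1]/q[:,2]+K[1,2]]
E
python3 - <<'E'
from h import *
t=cv2.imread('pics/top0.png');c=cam('top')
cv2.imwrite('pics/topcrop.png',cv2.resize(t[165:285,120:320+100],None,fx=2.6,fy=2.6,interpolation=cv2.INTER_CUBIC))
s=cv2.imread('pics/scene0.png')
cv2.imwrite('pics/scenecrop.png',cv2.resize(s[150:330,90:450],None,fx=2.2,fy=2.2,interpolation=cv2.INTER_CUBIC))
print(c[2],plane(c,[(133,200),(230,220),(160,238),(285,222),(308,253),(346,262),(396,248)],0.01).round(3))
print(R.from_rotvec(ctrl.get_state()['tool_rot']).as_matrix().round(3))
E
```

```text
[ 0.29147373 -0.04883521  1.41235229] [[ 0.591  0.435  0.01 ]
 [ 0.533  0.111  0.01 ]
 [ 0.467  0.336  0.01 ]
 [ 0.532 -0.07   0.01 ]
 [ 0.432 -0.147  0.01 ]
 [ 0.406 -0.271  0.01 ]
 [ 0.456 -0.434  0.01 ]]
[[-0.    -0.949  0.315]
 [-0.001  0.315  0.949]
 [-1.    -0.    -0.001]]
```

View pics/topcrop.png

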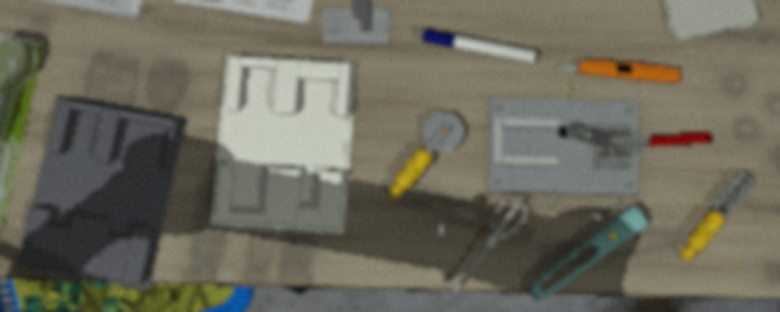

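View pics/scenecrop.png

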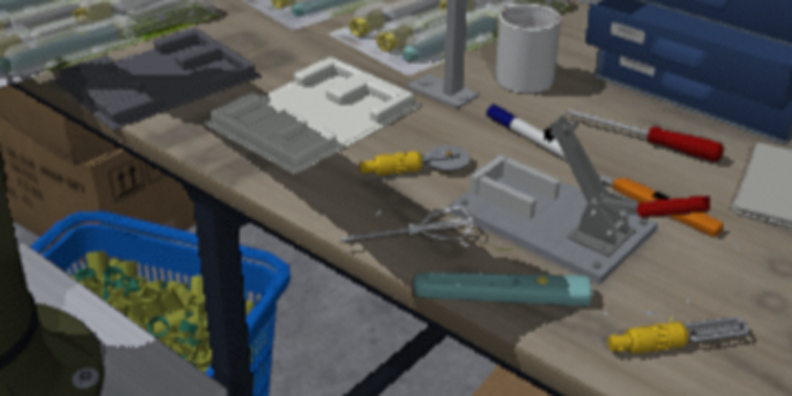

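```bash
cat >> h.py <<'E'
def rel(x,y,z,hd,s=None):
    """travel/twist to TCP xyz with jaw axis (tool z) heading hd deg (mod 180)"""
    s=s or ctrl.get_state();Rm=R.from_rotvec(s['tool_rot']).as_matrix()
    t=Rm.T@(np.array([x,y,z])-s['position'])
    h0=np.degrees(np.arctan2(Rm[1,2],Rm[0,2]))
    d=(hd-h0+90)%180-90   # world CCW; tool x is down so twist = -d
    for k in (d,d-180,d+180):
        if abs(k)<185: print('   twist option',round(-np.radians(k),4),'q7',s['joint_positions'][6].round(2))
    print('t',s['time'],'pos',np.round(s['position'],4),'h0',h0.round(2),'TRAVEL',t.round(4),'TWIST',round(-np.radians(d),4), 'rows>=',int(np.ceil(max(np.linalg.norm(t)/.0625,abs(d)/10.7))))
E
python3 -c "
from h import *
rel(.58,.25,.22,90)"
```

```text
twist option -0.3207 q7 -0.06
   twist option 2.8208 q7 -0.06
t 0.15 pos [0.2049 0.6164 0.2217] h0 71.62 TRAVEL [ 0.0021 -0.4715 -0.2295] TWIST -0.3207 rows>= 9
```

```bash
python3 -m pendant '[{"travel":[0,-0.05,-0.024],"twist":-0.04},{"travel":[0,-0.1,-0.05],"twist":-0.08},{"travel":[0,-0.16,-0.08],"twist":-0.12},{"travel":[0,-0.21,-0.1],"twist":-0.16},{"travel":[0,-0.27,-0.13],"twist":-0.2},{"travel":[0,-0.32,-0.16],"twist":-0.24},{"travel":[0,-0.38,-0.18],"twist":-0.28},{"travel":[0,-0.43,-0.21],"twist":-0.3},{"travel":[0,-0.47,-0.23],"twist":-0.32},{"travel":[0,-0.47,-0.23],"twist":-0.32}]'
cat > shot.py <<'E'
import sys
from h import *
import pickle
n,out=sys.argv[1:3]
s=ctrl.get_state();im=ctrl.get_image(n)[...,::-1]
cv2.imwrite(f'pics/{out}.png',im);pickle.dump(cam(n,s),open(f'pics/{out}.pkl','wb'))
print(s['position'],s['time'])
E
python3 shot.py wrist tray1
```

```text
time: 1.4
position: [0.5811, 0.2446, 0.2216]
tool_rot: [-1.206, 1.216, 1.2]
ft_force: [0.4, 0.3, -0.7]
grip_width: 0.997
[0.5811466  0.24455288 0.22155686] 1.4
```

View pics/tray1.png

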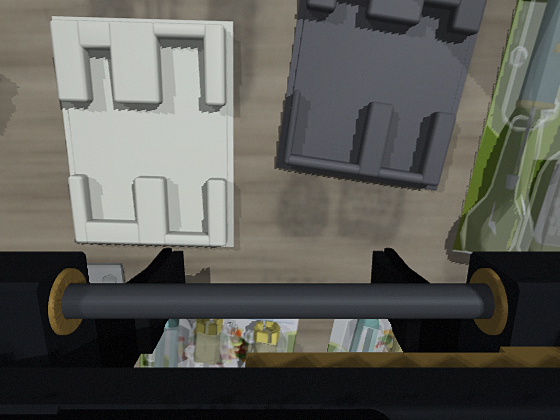

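Run:
```python
import cv2
t=cv2.imread('pics/tray1.png')
cv2.imwrite('pics/w1.png',cv2.resize(t[0:260,30:250],None,fx=2.3*1.3,fy=2.3,interpolation=cv2.INTER_CUBIC)[:, :])
cv2.imwrite('pics/g1.png',cv2.resize(t[0:200,265:490],None,fx=3,fy=3,interpolation=cv2.INTER_CUBIC))
```

```text
(no output)
```

View pics/w1.png

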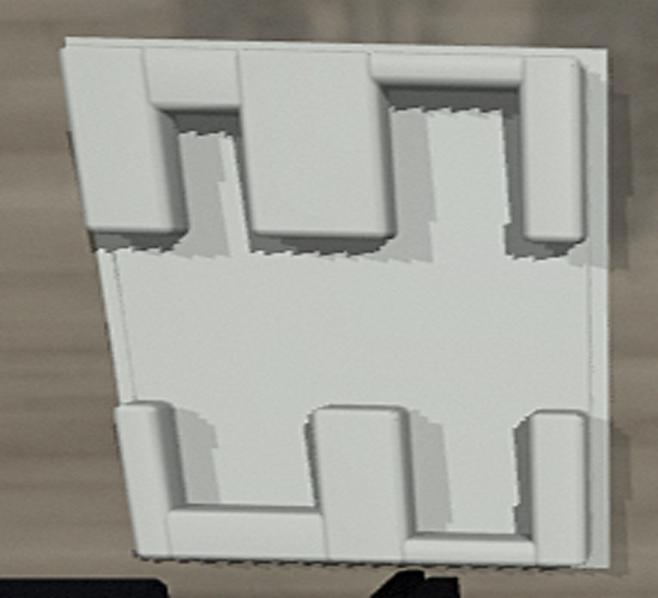

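View pics/g1.png

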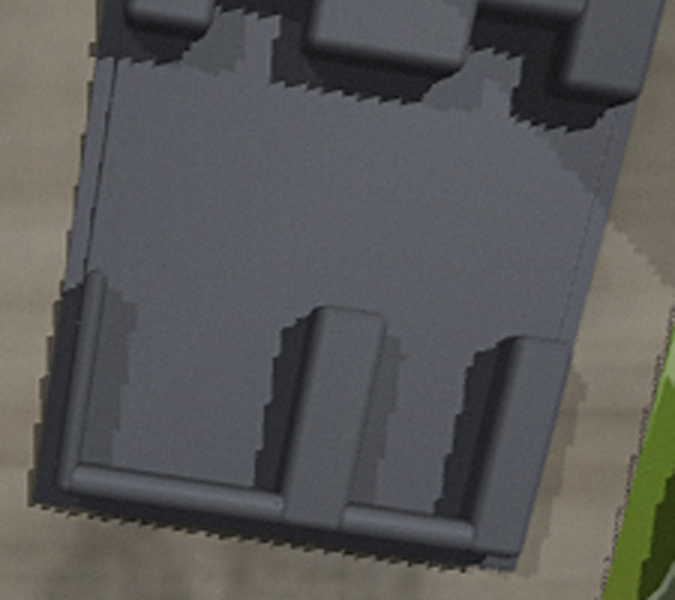

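Run:
```python
from h import *
import pickle
c=pickle.load(open('pics/tray1.pkl','rb'))
def W(p): return (30+p[0]/2.99,p[1]/2.3)
def G(p): return (265+p[0]/3,p[1]/3)
a,b,l1,l2,tl=plane(c,[W(p) for p in [(607,48),(609,568),(100,250),(131,400),(66,39)]],.002)[:,:2]
print(a,b,np.linalg.norm(a-b),np.linalg.norm(tl-a), 'heading',np.degrees(np.arctan2(*(b-a)[::-1])),np.degrees(np.arctan2(*(l2-l1)[::-1])), np.degrees(np.arctan2(*(a-tl)[::-1]))-90)
print('centre from right edge', (a+b)/2+78e-3*np.array([(b-a)[1],-(b-a)[0]])/np.linalg.norm(b-a), 'from tl-b',(tl+b)/2)
# inner pocket edges at top z=.019
q=plane(c,[W(p) for p in [(238,100),(252,235),(388,100),(397,235),(525,100),(528,240),(182,235),(165,100),(312,412),(403,412),(530,412),(173,412)]],.019)[:,:2]
print(q.round(4))
g=plane(c,[G(p) for p in [(97,60),(35,503),(515,568),(600,215),(570,340)]],.002)[:,:2]
print('grey',g.round(4)); 
for i,j in((0,1),(1,2),(2,3)): print(np.linalg.norm(g[i]-g[j]),np.degrees(np.arctan2(*(g[j]-g[i])[::-1])))
```

```text
[0.42767361 0.202991  ] [0.64961512 0.19509113] 0.22208206105697137 0.16745583544900128 heading -2.0385473750862713 0.5427037132878745 -1.649302589719241
centre from right edge [0.53586976 0.12109043] from tl-b [0.53623452 0.11534783]
[[0.4488 0.0932]
 [0.4994 0.0913]
 [0.4492 0.1383]
 [0.4998 0.1366]
 [0.4496 0.1795]
 [0.5021 0.1774]
 [0.4992 0.0694]
 [0.4486 0.0712]
 [0.5721 0.1023]
 [0.5723 0.1323]
 [0.5726 0.1741]
 [0.5717 0.0565]]
grey [[0.4275 0.2625]
 [0.5642 0.2422]
 [0.5879 0.4072]
 [0.4738 0.4226]
 [0.5121 0.4175]]
0.13823182294728656 -8.447863348071355
0.16670451118877774 81.839755474288
0.11514022184105342 172.30954987458898
```

```bash
python3 -m pendant '[{"travel":[0,0.03,-0.03],"twist":0},{"travel":[0,0.05,-0.08],"twist":0},{"travel":[0,0.05,-0.14],"twist":0},{"travel":[0,0.05,-0.20],"twist":0},{"travel":[0,0.05,-0.26],"twist":0},{"travel":[0,0.05,-0.32],"twist":0},{"travel":[0,0.05,-0.38],"twist":0},{"travel":[0,0.05,-0.44],"twist":0},{"travel":[0,0.05,-0.465],"twist":0},{"travel":[0,0.05,-0.465],"twist":0}]'
python3 shot.py wrist obj1
```

```text
time: 2.7
position: [0.5266, -0.2176, 0.2225]
tool_rot: [-1.205, 1.215, 1.204]
ft_force: [-0.4, 1.0, 0.3]
grip_width: 1.003
[ 0.52659001 -0.21759004  0.22249642] 2.7
```

View pics/obj1.png

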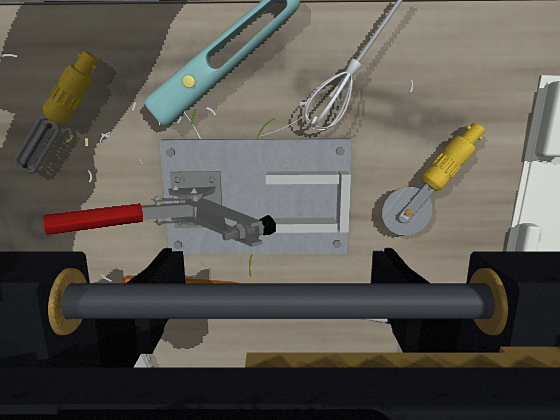

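Run:
```python
from h import *
import pickle
c=pickle.load(open('pics/obj1.pkl','rb'));im=cv2.imread('pics/obj1.png');hsv=cv2.cvtColor(im,cv2.COLOR_BGR2HSV)
def ax(lo,hi,z,amin,name):
    m=cv2.inRange(hsv[:245],np.array(lo),np.array(hi))
    n,l,st,_=cv2.connectedComponentsWithStats(m)
    for i in range(1,n):
        if st[i,4]<amin: continue
        ys,xs=np.nonzero(l==i);P=plane(c,np.c_[xs,ys],z)[:,:2]
        r=cv2.minAreaRect((P*1000).astype(np.float32));
        b=cv2.boxPoints(r)/1000
        mu=P.mean(0);u=np.linalg.svd(P-mu,full_matrices=False)[2][0];
        print(name,st[i],'rect',np.round(r[0],1),np.round(r[1],1),'pca hd',np.degrees(np.arctan2(u[1],u[0])).round(1),'mean',mu.round(4),'ends',(mu+u*((P-mu)@u).min()).round(4),(mu+u*((P-mu)@u).max()).round(4)); print((b).round(4).tolist())
ax((20,120,60),(32,255,255),.012,200,'yellow')
ax((80,50,50),(100,255,255),.0105,500,'teal')
print('whisk collar/tip/stem far',plane(c,[(353,66),(313,130),(400,3),(375,33)],.018).round(4))
cv2.imwrite('pics/o1a.png',cv2.resize(im[0:150,250:430],None,fx=4,fy=4,interpolation=cv2.INTER_CUBIC))
cv2.imwrite('pics/o1b.png',cv2.resize(im[100:250,370:500],None,fx=4,fy=4,interpolation=cv2.INTER_CUBIC))
```

```text
yellow [  42   50   56   74 2041] rect [ 431.3 -413.4] [26.5 75.8] pca hd -38.9 mean [ 0.4322 -0.4143] ends [ 0.4017 -0.3896] [ 0.4608 -0.4373]
[[0.39320001006126404, -0.40070000290870667], [0.4530999958515167, -0.4471000134944916], [0.4693000018596649, -0.4262000024318695], [0.40939998626708984, -0.3797999918460846]]
yellow [ 421  123   64   68 1743] rect [497.4 -45.1] [26.3 73.9] pca hd -37.1 mean [ 0.4989 -0.0462] ends [ 0.468  -0.0228] [ 0.527  -0.0675]
[[0.45980000495910645, -0.03400000184774399], [0.519599974155426, -0.07750000059604645], [0.5350000262260437, -0.056299999356269836], [0.47530001401901245, -0.012799999676644802]]
teal [ 144    0  156  126 4300] rect [ 403.  -271.7] [ 32.  170.8] pca hd -53.3 mean [ 0.4131 -0.282 ] ends [ 0.3533 -0.2018] [ 0.4557 -0.339 ]
[[0.336899995803833, -0.2152000069618225], [0.4440999925136566, -0.3481999933719635], [0.4690999984741211, -0.3280999958515167], [0.3617999851703644, -0.19509999454021454]]
whisk collar/tip/stem far [[ 0.4144 -0.1489  0.018 ]
 [ 0.4714 -0.1845  0.018 ]
 [ 0.3628 -0.11    0.018 ]
 [ 0.3868 -0.1305  0.018 ]]
```

View pics/o1a.png

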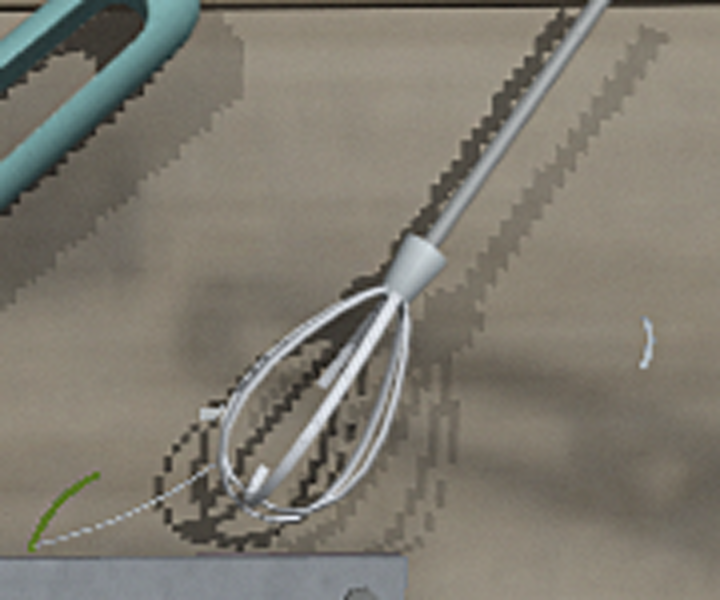

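View pics/o1b.png

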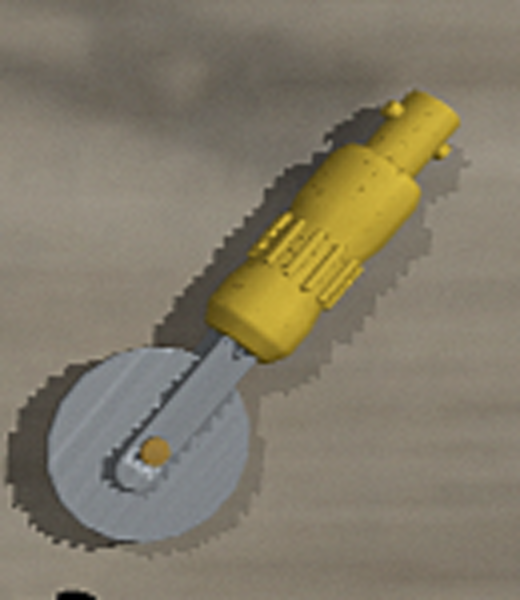

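Run:
```python
from h import *
import pickle
c=pickle.load(open('pics/obj1.pkl','rb'));s=cam('scene')
def tri(p,q):
    o1,d1=ray(c,p);o2,d2=ray(s,q);d1=d1[0];d2=d2[0]
    k=np.linalg.lstsq(np.c_[d1,-d2],o2-o1,rcond=None)[0];a=o1+d1*k[0];b=o2+d2*k[1]
    return ((a+b)/2).round(3),np.linalg.norm(a-b).round(4)
# scenecrop->scene px: /2.2+ (90,150)
f=lambda x,y:(90+x/2.2,150+y/2.2)
print('black tip',tri((267,225),f(550,133)));print('red end',tri((46,223),f(707,203)));print('red start',tri((142,213),f(643,209)));
print('arm base plate front corner',tri((171,172),f(585,255)))
print(plane(c,[(163,140),(350,140),(348,254),(166,254)],.012).round(3))
print(plane(c,[(172,172),(220,172),(220,200),(265,172),(340,172)],.03).round(3))
tip=plane(c,[(318.7,127.5)],.018)[0];a,b=plane(c,[(401.2,0),(357.5,61.2)],.018);u=(tip-a)/np.linalg.norm(tip-a)
v=b-a;print('stem hd',np.degrees(np.arctan2(v[1],v[0])),'tip hd',np.degrees(np.arctan2(u[1],u[0])),'tip',tip,'mid',tip-.072*u,'end',tip-.144*u)
rel(.403,-.2717,.12,38.5)
```

```text
black tip (array([ 0.541, -0.228,  0.102]), np.float64(0.0027))
red end (array([ 0.54 , -0.405,  0.096]), np.float64(0.0016))
red start (array([ 0.543, -0.342,  0.058]), np.float64(0.0025))
arm base plate front corner (array([ 0.505, -0.316,  0.013]), np.float64(0.0207))
[[ 0.48  -0.33   0.012]
 [ 0.481 -0.148  0.012]
 [ 0.6   -0.145  0.012]
 [ 0.599 -0.337  0.012]]
[[ 0.509 -0.319  0.03 ]
 [ 0.509 -0.273  0.03 ]
 [ 0.537 -0.274  0.03 ]
 [ 0.51  -0.23   0.03 ]
 [ 0.51  -0.159  0.03 ]]
stem hd -35.72445295418767 tip hd -32.782870432815116 tip [ 0.46909167 -0.17909899  0.018     ] mid [ 0.40855922 -0.14011409  0.018     ] end [ 0.34802677 -0.10112919  0.018     ]
   twist option 0.8946 q7 1.98
   twist option -2.247 q7 1.98
t 2.75 pos [ 0.5271 -0.2154  0.2224] h0 89.75 TRAVEL [ 0.1026  0.1237 -0.0567] TWIST 0.8946 rows>= 5
```

```bash
python3 -m pendant '[{"travel":[0.02,0.03,-0.014],"twist":0.15},{"travel":[0.05,0.06,-0.028],"twist":0.33},{"travel":[0.07,0.09,-0.042],"twist":0.51},{"travel":[0.09,0.12,-0.055],"twist":0.69},{"travel":[0.1,0.124,-0.057],"twist":0.85},{"travel":[0.1,0.124,-0.057],"twist":0.895},{"travel":[0.1,0.124,-0.057],"twist":0.895}]' 1 30
python3 -c "
from h import *
rel(.403,-.2717,.005,38.5)"; python3 shot.py wrist h1;python3 shot.py scene h1s
```

```text
time: 3.62
position: [0.4038, -0.2694, 0.1225]
tool_rot: [-0.529, 1.506, 0.53]
ft_force: [0.4, 0.2, 0.2]
grip_width: 1.002
   twist option 0.0043 q7 1.24
   twist option 3.1459 q7 1.24
   twist option -3.1373 q7 1.24
t 3.625 pos [ 0.4038 -0.2694  0.1225] h0 38.75 TRAVEL [ 0.1175 -0.0014 -0.002 ] TWIST 0.0043 rows>= 2
[ 0.40383631 -0.26940521  0.12249273] 3.625
[ 0.40381392 -0.26986102  0.12263823] 3.675
```

View pics/h1.png

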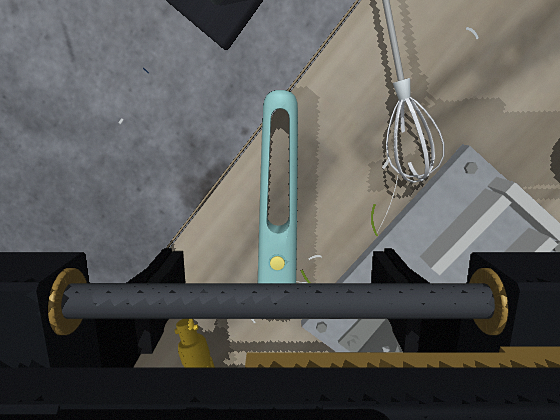

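View pics/h1s.png

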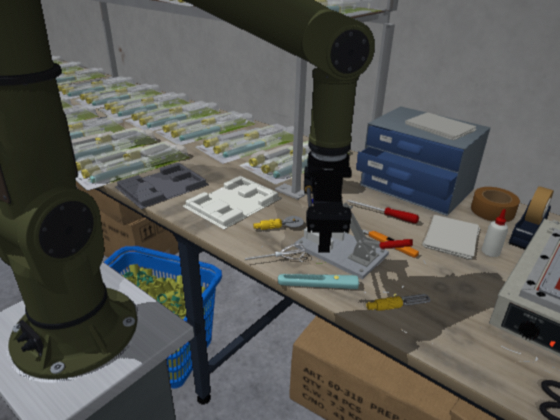

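Run:
```python
from h import *
import pickle
c=pickle.load(open('pics/h1.pkl','rb'))
print(plane(c,[(281,91),(279,150),(278,263)],.0105).round(4))
```

```text
[[ 0.3518 -0.202   0.0105]
 [ 0.3763 -0.2345  0.0105]
 [ 0.4307 -0.3034  0.0105]]
```

```bash
python3 -m pendant '[{"travel":[0.04,0,0],"twist":0},{"travel":[0.08,0,0],"twist":0},{"travel":[0.105,0,0],"twist":0},{"travel":[0.1175,0,0],"twist":0},{"travel":[0.1175,0,0],"twist":0}]' 
python3 -m pendant '[{"travel":[0,0,0],"twist":0},{"travel":[0,0,0],"twist":0},{"travel":[0,0,0],"twist":0},{"travel":[0,0,0],"twist":0},{"travel":[0,0,0],"twist":0},{"travel":[0,0,0],"twist":0}]' -1 30
python3 -c "
from h import *
rel(.404,-.2694,.12,38.5)"
```

```text
time: 4.35
position: [0.4036, -0.2699, 0.0049]
tool_rot: [-0.529, 1.507, 0.53]
ft_force: [-1.1, -0.8, 0.8]
grip_width: 1.001
time: 5.1
position: [0.4035, -0.2699, 0.0049]
tool_rot: [-0.529, 1.507, 0.53]
ft_force: [0.1, -0.4, 0.6]
grip_width: 0.404
   twist option 0.0044 q7 1.38
   twist option 3.146 q7 1.38
   twist option -3.1372 q7 1.38
t 5.1 pos [ 0.4035 -0.2699  0.0049] h0 38.75 TRAVEL [-0.1151  0.0002  0.0005] TWIST 0.0044 rows>= 2
```

```bash
python3 -m pendant '[{"travel":[0,0,0],"twist":0},{"travel":[0,0,0],"twist":0},{"travel":[0,0,0],"twist":0}]'
python3 -m pendant '[{"travel":[-0.03,0,0],"twist":0},{"travel":[-0.08,0,0],"twist":0},{"travel":[-0.13,0,0],"twist":0},{"travel":[-0.16,0,0],"twist":0},{"travel":[-0.16,0,0],"twist":0}]'
python3 -c "
from h import *
rel(.5373,.1555,.16,88)"; python3 shot.py wrist h2
```

```text
time: 5.48
position: [0.4035, -0.27, 0.0049]
tool_rot: [-0.529, 1.507, 0.53]
ft_force: [0.6, 0.5, -0.2]
grip_width: 0.294
time: 6.1
position: [0.4054, -0.2707, 0.1672]
tool_rot: [-0.531, 1.503, 0.527]
ft_force: [0.6, -0.0, -0.7]
grip_width: 0.293
   twist option -0.8594 q7 1.21
   twist option 2.2822 q7 1.21
t 6.1 pos [ 0.4054 -0.2707  0.1672] h0 38.76 TRAVEL [0.0071 0.2498 0.3697] TWIST -0.8594 rows>= 8
[ 0.40540617 -0.27069759  0.16724381] 6.1
```

View pics/h2.png

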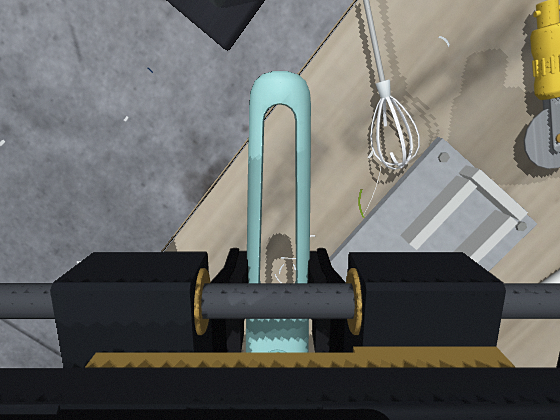

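```bash
python3 -m pendant '[{"travel":[0,0.02,0.03],"twist":-0.05},{"travel":[0,0.05,0.07],"twist":-0.15},{"travel":[0,0.08,0.12],"twist":-0.27},{"travel":[0,0.11,0.17],"twist":-0.39},{"travel":[0,0.145,0.215],"twist":-0.51},{"travel":[0,0.18,0.265],"twist":-0.63},{"travel":[0,0.21,0.31],"twist":-0.74},{"travel":[0,0.235,0.35],"twist":-0.83},{"travel":[0,0.25,0.37],"twist":-0.86},{"travel":[0,0.25,0.37],"twist":-0.86}]'
python3 -c "
from h import *
rel(.5373,.1555,.04,88)"; python3 shot.py wrist h3;python3 shot.py scene h3s
```

```text
time: 7.4
position: [0.5354, 0.1574, 0.1638]
tool_rot: [-1.185, 1.228, 1.186]
ft_force: [0.8, 0.1, -0.9]
grip_width: 0.297
   twist option 0.0022 q7 1.24
   twist option 3.1438 q7 1.24
   twist option -3.1394 q7 1.24
t 7.4 pos [0.5354 0.1574 0.1638] h0 88.12 TRAVEL [ 0.1238 -0.0023 -0.0016] TWIST 0.0022 rows>= 2
[0.53543012 0.15741109 0.16376956] 7.4
[0.53562792 0.15524326 0.16416108] 7.45
```

View pics/h3.png

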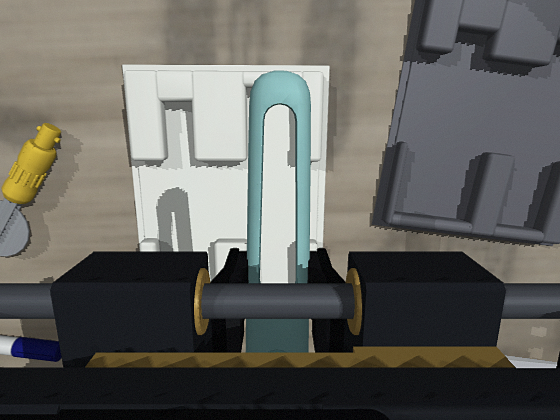

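View pics/h3s.png

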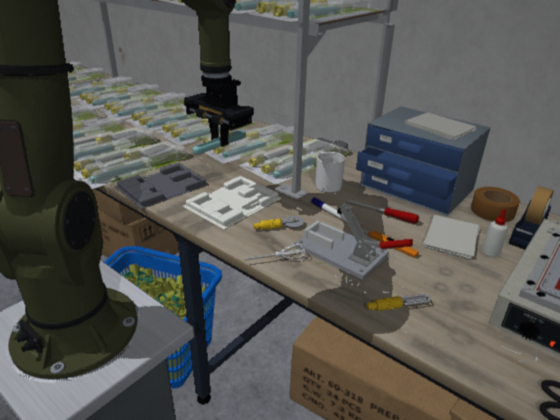

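```bash
python3 -m pendant '[{"travel":[0.04,-0.002,0],"twist":0},{"travel":[0.08,-0.002,0],"twist":0},{"travel":[0.115,-0.002,0],"twist":0},{"travel":[0.115,-0.002,0],"twist":0}]'
python3 shot.py wrist h4
python3 - <<'E'
from h import *
rel(.5373,.1555,.008,88)
E
```

```text
time: 8.0
position: [0.5351, 0.1505, 0.0472]
tool_rot: [-1.179, 1.238, 1.182]
ft_force: [0.2, -0.8, -0.2]
grip_width: 0.295
[0.5351051  0.15046288 0.04720037] 8.0
   twist option -0.0055 q7 1.28
   twist option 3.1361 q7 1.28
   twist option -3.1471 q7 1.28
t 8.05 pos [0.537  0.1515 0.0493] h0 87.68 TRAVEL [ 0.0413 -0.0003  0.0042] TWIST -0.0055 rows>= 1
```

View pics/h4.png

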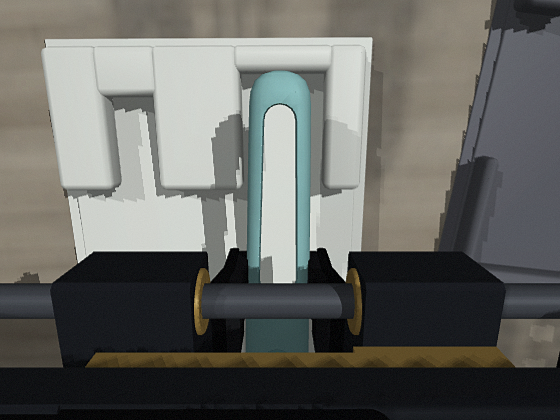

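Run:
```python
from h import *
import pickle
c=pickle.load(open('pics/h4.pkl','rb'))
print(plane(c,[(241,180),(325,180),(237,75),(327,75),(280,187),(280,68)],.019).round(4))
print('plate corners',plane(c,[(372,38),(44,40)],.002).round(4))
print('end of handle',plane(c,[(281,71),(279,180)],.056).round(4), 'whisk slot',plane(c,[(118,185),(160,185),(97,95),(153,95)],.019).round(4))
```

```text
[[0.4966 0.1325 0.019 ]
 [0.4983 0.1756 0.019 ]
 [0.4457 0.1338 0.019 ]
 [0.4474 0.177  0.019 ]
 [0.501  0.1524 0.019 ]
 [0.4434 0.1546 0.019 ]]
plate corners [[0.429  0.2021 0.002 ]
 [0.423  0.0342 0.002 ]]
end of handle [[0.4487 0.1548 0.056 ]
 [0.4912 0.1523 0.056 ]] whisk slot [[0.4967 0.0687 0.019 ]
 [0.4976 0.0904 0.019 ]
 [0.4521 0.065  0.019 ]
 [0.4532 0.0923 0.019 ]]
```

```bash
python3 -m pendant '[{"travel":[0.01,0,0.002],"twist":0},{"travel":[0.022,0,0.002],"twist":0},{"travel":[0.034,0,0.002],"twist":0},{"travel":[0.0405,0,0.002],"twist":0},{"travel":[0.0405,0,0.002],"twist":0},{"travel":[0.0405,0,0.002],"twist":0}]'
python3 shot.py wrist h5
```

```text
time: 8.8
position: [0.537, 0.1534, 0.0087]
tool_rot: [-1.18, 1.233, 1.18]
ft_force: [-0.1, -0.1, -0.9]
grip_width: 0.295
[0.53698851 0.15335441 0.008729  ] 8.8
```

View pics/h5.png

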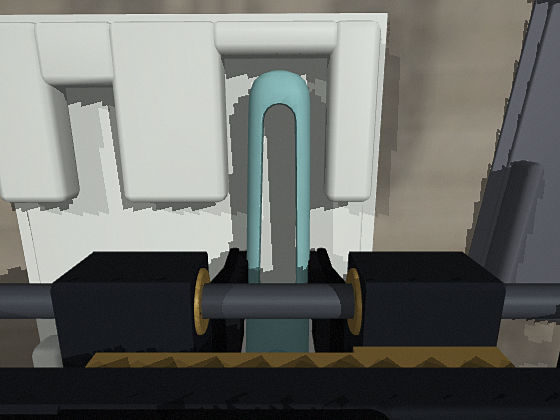

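```bash
python3 -m pendant '[{"travel":[0,0,0],"twist":0},{"travel":[0,0,0],"twist":0},{"travel":[0,0,0],"twist":0},{"travel":[0,0,0],"twist":0},{"travel":[0,0,0],"twist":0}]' 0.4
python3 -m pendant '[{"travel":[-0.02,0,0],"twist":0},{"travel":[-0.06,0,0],"twist":0},{"travel":[-0.11,0,0],"twist":0},{"travel":[-0.16,0,0],"twist":0},{"travel":[-0.19,0,0],"twist":0},{"travel":[-0.19,0,0],"twist":0}]'
python3 shot.py wrist h6
python3 - <<'E'
from h import *
rel(.55,-.14,.2,90)
E
```

```text
time: 9.48
position: [0.537, 0.1534, 0.0088]
tool_rot: [-1.18, 1.233, 1.18]
ft_force: [0.7, -0.7, 0.0]
grip_width: 0.681
time: 10.22
position: [0.5393, 0.1546, 0.2018]
tool_rot: [-1.181, 1.227, 1.177]
ft_force: [-0.3, -0.2, -0.8]
grip_width: 0.698
[0.53934983 0.1545626  0.20182061] 10.225
   twist option -0.0405 q7 1.24
   twist option 3.1011 q7 1.24
   twist option -3.1821 q7 1.24
t 10.275 pos [0.5381 0.1542 0.1996] h0 87.68 TRAVEL [ 0.0004 -0.0238 -0.2935] TWIST -0.0405 rows>= 5
```

View pics/h6.png

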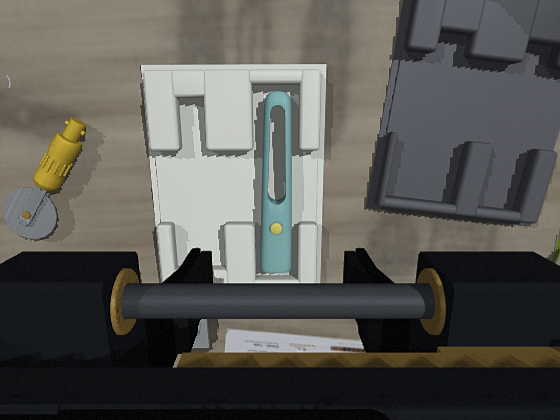

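Run:
```python
from h import *
rel(.411,-.140,.13,54.3)
```

```text
twist option 0.5826 q7 1.24
   twist option -2.559 q7 1.24
t 10.275 pos [0.5381 0.1542 0.1996] h0 87.68 TRAVEL [ 0.0706  0.115  -0.2989] TWIST 0.5826 rows>= 6
```

```bash
python3 -m pendant '[{"travel":[0.01,0.015,-0.04],"twist":0.08},{"travel":[0.02,0.03,-0.09],"twist":0.17},{"travel":[0.03,0.055,-0.14],"twist":0.27},{"travel":[0.045,0.075,-0.19],"twist":0.37},{"travel":[0.055,0.095,-0.24],"twist":0.47},{"travel":[0.065,0.11,-0.28],"twist":0.56},{"travel":[0.07,0.115,-0.299],"twist":0.583},{"travel":[0.07,0.115,-0.299],"twist":0.583},{"travel":[0.07,0.115,-0.299],"twist":0.583}]'
python3 shot.py wrist k1;  python3 - <<'E'
from h import *
rel(.411,-.140,.13,54.3)
E
```

```text
time: 11.4
position: [0.4118, -0.1385, 0.1305]
tool_rot: [-0.743, 1.443, 0.74]
ft_force: [0.3, 0.4, 0.1]
grip_width: 0.7
[ 0.41177915 -0.13851058  0.13052339] 11.4
   twist option 0.003 q7 1.16
   twist option 3.1446 q7 1.16
   twist option -3.1386 q7 1.16
t 11.45 pos [ 0.4119 -0.1385  0.1307] h0 54.47 TRAVEL [ 0.0007 -0.0001 -0.0017] TWIST 0.003 rows>= 1
```

View pics/k1.png

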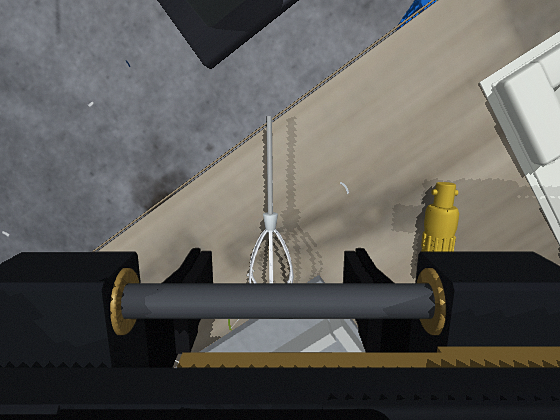

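Run:
```python
from h import *
import pickle
c=pickle.load(open('pics/k1.pkl','rb'))
P=plane(c,[(268.5,117),(269.5,212),(270,231)],.018);print(P.round(4))
u=P[1]-P[0];u/=np.linalg.norm(u);print(np.degrees(np.arctan2(u[1],u[0])),P[0]+.072*u,np.linalg.norm(P[2]-P[0]))
m=P[0]+.072*u
rel(m[0],m[1],.003,54.3)
```

```text
[[ 0.3524 -0.1053  0.018 ]
 [ 0.4093 -0.1455  0.018 ]
 [ 0.4217 -0.154   0.018 ]]
-35.23315747006054 [ 0.41118829 -0.14680975  0.018     ] 0.08475223694176742
   twist option 0.003 q7 1.16
   twist option 3.1446 q7 1.16
   twist option -3.1386 q7 1.16
t 11.45 pos [ 0.4119 -0.1385  0.1307] h0 54.47 TRAVEL [ 0.1277 -0.0042 -0.0068] TWIST 0.003 rows>= 3
```

```bash
python3 -m pendant '[{"travel":[0.03,-0.004,-0.007],"twist":0},{"travel":[0.07,-0.007,-0.007],"twist":0},{"travel":[0.105,-0.007,-0.007],"twist":0},{"travel":[0.1275,-0.007,-0.007],"twist":0},{"travel":[0.1275,-0.007,-0.007],"twist":0},{"travel":[0.1275,-0.007,-0.007],"twist":0}]'
python3 -m pendant '[{"travel":[0,0,0],"twist":0},{"travel":[0,0,0],"twist":0},{"travel":[0,0,0],"twist":0},{"travel":[0,0,0],"twist":0},{"travel":[0,0,0],"twist":0},{"travel":[0,0,0],"twist":0},{"travel":[0,0,0],"twist":0},{"travel":[0,0,0],"twist":0},{"travel":[0,0,0],"twist":0}]' -1 30;python3 shot.py wrist k2
```

```text
time: 12.2
position: [0.414, -0.1478, 0.0034]
tool_rot: [-0.745, 1.442, 0.742]
ft_force: [-0.4, -1.3, 0.3]
grip_width: 0.7
time: 13.32
position: [0.414, -0.1478, 0.0034]
tool_rot: [-0.745, 1.442, 0.742]
ft_force: [-0.3, -1.2, -0.3]
grip_width: 0.11
[ 0.41398243 -0.14782761  0.00344954] 13.325
```

View pics/k2.png

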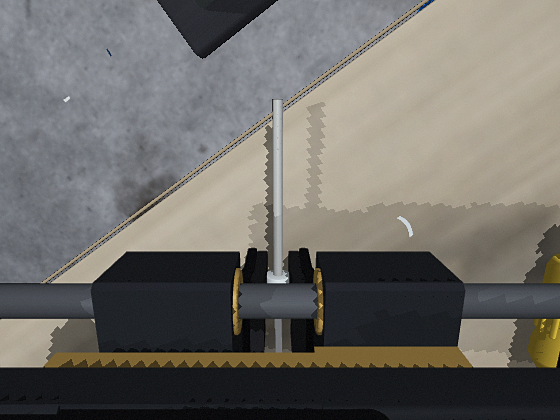

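```bash
python3 -m pendant '[{"travel":[-0.02,0,0],"twist":0},{"travel":[-0.06,0,0],"twist":0},{"travel":[-0.11,0,0],"twist":0},{"travel":[-0.15,0,0],"twist":0},{"travel":[-0.15,0,0],"twist":0}]'
python3 shot.py wrist k3;  python3 - <<'E'
from h import *
rel(.5385,.0785,.15,88)
E
```

```text
time: 14.0
position: [0.4166, -0.1478, 0.1565]
tool_rot: [-0.747, 1.436, 0.739]
ft_force: [0.7, 0.6, 0.3]
grip_width: 0.111
[ 0.41656767 -0.14784165  0.15653213] 14.0
   twist option -0.5829 q7 1.17
   twist option 2.5587 q7 1.17
t 14.05 pos [ 0.4151 -0.1474  0.1545] h0 54.6 TRAVEL [0.0041 0.0303 0.2557] TWIST -0.5829 rows>= 5
```

View pics/k3.png

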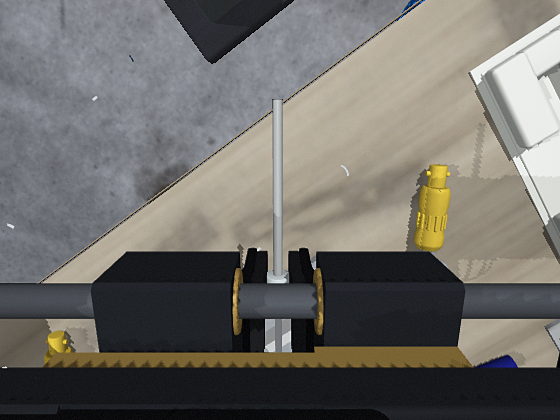

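Held, unchanged attitude. Move over the whisk pocket.

```bash
python3 -m pendant '[{"travel":[0,0.003,0.025],"twist":-0.05},{"travel":[0,0.008,0.065],"twist":-0.15},{"travel":[0,0.013,0.11],"twist":-0.25},{"travel":[0,0.018,0.155],"twist":-0.35},{"travel":[0,0.024,0.2],"twist":-0.46},{"travel":[0,0.028,0.24],"twist":-0.55},{"travel":[0,0.03,0.256],"twist":-0.583},{"travel":[0,0.03,0.256],"twist":-0.583},{"travel":[0,0.03,0.256],"twist":-0.583}]'
python3 -m pendant '[{"travel":[0.03,0,0],"twist":0},{"travel":[0.06,0,0],"twist":0},{"travel":[0.09,0,0],"twist":0},{"travel":[0.09,0,0],"twist":0},{"travel":[0.09,0,0],"twist":0}]'
python3 shot.py wrist k4;  python3 - <<'E'
from h import *
rel(.5385,.0785,.0065,88)
E
```

```text
time: 15.18
position: [0.5382, 0.0768, 0.1536]
tool_rot: [-1.184, 1.229, 1.18]
ft_force: [0.3, -1.0, 0.4]
grip_width: 0.115
time: 15.8
position: [0.5389, 0.0757, 0.0649]
tool_rot: [-1.183, 1.228, 1.177]
ft_force: [-0.1, 0.8, 0.3]
grip_width: 0.111
[0.53885946 0.07568855 0.06491796] 15.8
   twist option -0.0038 q7 1.42
   twist option 3.1378 q7 1.42
   twist option -3.1454 q7 1.42
t 15.85 pos [0.5393 0.0761 0.0653] h0 87.78 TRAVEL [0.0588 0.0011 0.0026] TWIST -0.0038 rows>= 1
```

View pics/k4.png

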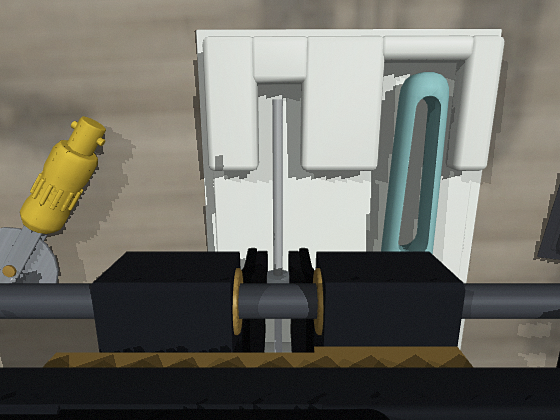

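Run:
```python
from h import *
import pickle
c=pickle.load(open('pics/k4.pkl','rb'))
print('slot',plane(c,[(258,160),(304,160),(256,82),(305,80),(232,170),(340,168),(280,84),(280,60)],.019).round(4))
print('stem',plane(c,[(278,98),(278,170),(277,260)],.079).round(4))
```

```text
slot [[0.4928 0.0659 0.019 ]
 [0.4938 0.0913 0.019 ]
 [0.452  0.067  0.019 ]
 [0.452  0.0927 0.019 ]
 [0.4978 0.0512 0.019 ]
 [0.499  0.1113 0.019 ]
 [0.4535 0.0795 0.019 ]
 [0.4417 0.08   0.019 ]]
stem [[0.4625 0.0783 0.079 ]
 [0.4898 0.0772 0.079 ]
 [0.5281 0.0754 0.079 ]]
```

```bash
python3 -m pendant '[{"travel":[0.012,0,0.0016],"twist":0},{"travel":[0.028,0,0.0016],"twist":0},{"travel":[0.044,0,0.0016],"twist":0},{"travel":[0.058,0,0.0016],"twist":0},{"travel":[0.058,0,0.0016],"twist":0},{"travel":[0.058,0,0.0016],"twist":0}]'
python3 shot.py wrist k5
```

```text
time: 16.6
position: [0.5392, 0.0774, 0.0066]
tool_rot: [-1.184, 1.228, 1.178]
ft_force: [-0.5, -0.3, -0.9]
grip_width: 0.107
[0.53924344 0.07739937 0.00662008] 16.6
```

View pics/k5.png

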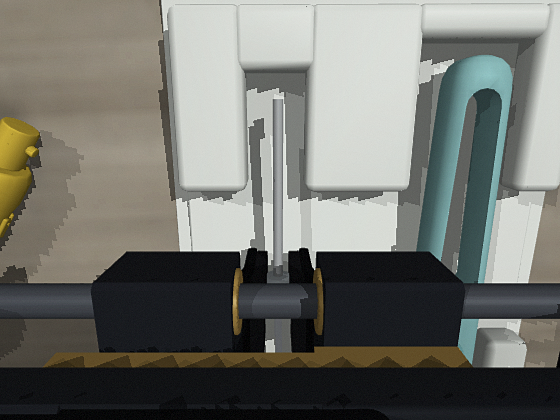

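```bash
python3 -m pendant '[{"travel":[0,0,0],"twist":0},{"travel":[0,0,0],"twist":0},{"travel":[0,0,0],"twist":0},{"travel":[0,0,0],"twist":0},{"travel":[0,0,0],"twist":0}]' -0.1
python3 -m pendant '[{"travel":[-0.02,0,0],"twist":0},{"travel":[-0.06,0,0],"twist":0},{"travel":[-0.11,0,0],"twist":0},{"travel":[-0.16,0,0],"twist":0},{"travel":[-0.18,0,0],"twist":0},{"travel":[-0.18,0,0],"twist":0}]'
python3 shot.py wrist k6
python3 - <<'E'
from h import *
rel(.4384,-.4189,.15,52)
E
```

```text
time: 17.27
position: [0.5393, 0.0774, 0.0068]
tool_rot: [-1.184, 1.228, 1.177]
ft_force: [-0.2, 0.2, 0.2]
grip_width: 0.441
time: 18.02
position: [0.5401, 0.0782, 0.1886]
tool_rot: [-1.185, 1.224, 1.175]
ft_force: [-0.1, -0.1, -1.1]
grip_width: 0.452
[0.54007205 0.078159   0.18863146] 18.025
   twist option 0.6246 q7 1.38
   twist option -2.517 q7 1.38
t 18.075 pos [0.539  0.078  0.1869] h0 87.78 TRAVEL [ 0.0378  0.0814 -0.5004] TWIST 0.6246 rows>= 9
```

View pics/k6.png

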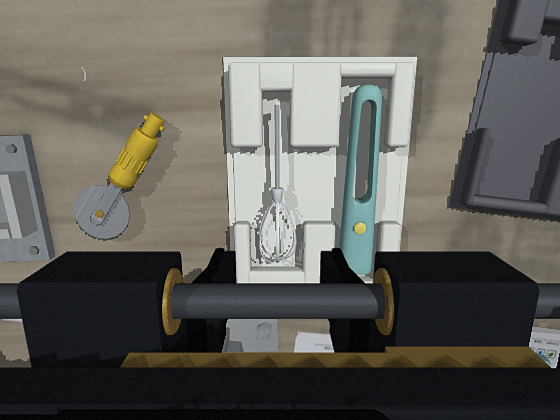

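```bash
python3 -m pendant '[{"travel":[0,0.005,-0.03],"twist":0.04},{"travel":[0,0.014,-0.085],"twist":0.1},{"travel":[0,0.023,-0.14],"twist":0.17},{"travel":[0,0.032,-0.2],"twist":0.25},{"travel":[0,0.042,-0.26],"twist":0.33},{"travel":[0,0.052,-0.32],"twist":0.4},{"travel":[0,0.06,-0.38],"twist":0.47},{"travel":[0,0.07,-0.44],"twist":0.54},{"travel":[0.02,0.08,-0.49],"twist":0.61},{"travel":[0.03,0.081,-0.5],"twist":0.625}]' 0.4
python3 -m pendant '[{"travel":[0,0,0],"twist":0},{"travel":[0,0,0],"twist":0}]'
python3 shot.py wrist p1
python3 - <<'E'
from h import *
rel(.4384,-.4189,.15,52)
E
```

```text
time: 19.32
position: [0.4332, -0.4231, 0.1556]
tool_rot: [-0.702, 1.458, 0.699]
ft_force: [-0.2, 0.5, 0.8]
grip_width: 0.7
time: 19.58
position: [0.4328, -0.4222, 0.1551]
tool_rot: [-0.702, 1.459, 0.7]
ft_force: [-0.8, 0.5, -0.3]
grip_width: 0.697
[ 0.43277158 -0.42218342  0.15508669] 19.575
   twist option -0.009 q7 1.83
   twist option 3.1326 q7 1.83
   twist option -3.1506 q7 1.83
t 19.625 pos [ 0.4336 -0.4219  0.1556] h0 51.48 TRAVEL [ 0.0056 -0.0019  0.0053] TWIST -0.009 rows>= 1
```

View pics/p1.png

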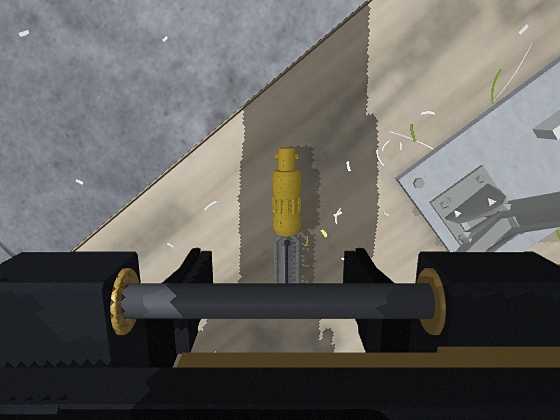

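```bash
cat > yel.py <<'E'
import sys
from h import *
import pickle
n=sys.argv[1];z=float(sys.argv[2]);x0,x1,y0,y1=map(int,sys.argv[3:7])
c=pickle.load(open(f'pics/{n}.pkl','rb'));im=cv2.imread(f'pics/{n}.png')
m=cv2.inRange(cv2.cvtColor(im,cv2.COLOR_BGR2HSV),(20,120,60),(32,255,255));k=np.zeros_like(m);k[y0:y1,x0:x1]=m[y0:y1,x0:x1]
nn,l,st,_=cv2.connectedComponentsWithStats(k);i=1+st[1:,4].argmax();ys,xs=np.nonzero(l==i)
P=plane(c,np.c_[xs,ys],z)[:,:2];r=cv2.minAreaRect((P*1000).astype(np.float32));b=cv2.boxPoints(r)/1000
e=[b[1]-b[0],b[2]-b[1]];u=max(e,key=np.linalg.norm);u=u/np.linalg.norm(u);
if u[0]<0:u=-u
ce=np.array(r[0])/1000
w=(P-ce)@u; print('area',st[i],'centre',ce.round(4),'dims',r[1],'hd',np.degrees(np.arctan2(u[1],u[0])).round(2),'barrel from rect(+9)',(ce+.009*u).round(4),'front end -27',(ce+u*(w.max()-.027)).round(4),'back +45',(ce+u*(w.min()+.045)).round(4))
E
python3 yel.py p1 .012 250 320 130 245; python3 -c "
from h import *
import pickle
c=pickle.load(open('pics/p1.pkl','rb'));print(plane(c,[(287,148),(287,171),(287,236)],.014).round(4))"
```

```text
area [ 272  147   30   89 2252] centre [ 0.4311 -0.4132] dims (23.797657012939453, 74.39264678955078) hd -38.7 barrel from rect(+9) [ 0.4382 -0.4188] front end -27 [ 0.4391 -0.4195] back +45 [ 0.4372 -0.418 ]
[[ 0.4027 -0.3902  0.014 ]
 [ 0.4172 -0.4016  0.014 ]
 [ 0.4609 -0.4359  0.014 ]]
```

```bash
python3 -m pendant '[{"travel":[0.03,-0.002,0.005],"twist":0},{"travel":[0.07,-0.002,0.005],"twist":0},{"travel":[0.11,-0.002,0.005],"twist":0},{"travel":[0.14,-0.002,0.005],"twist":0},{"travel":[0.15,-0.002,0.005],"twist":0},{"travel":[0.15,-0.002,0.005],"twist":0}]'
python3 -m pendant '[{"travel":[0,0,0],"twist":0},{"travel":[0,0,0],"twist":0},{"travel":[0,0,0],"twist":0},{"travel":[0,0,0],"twist":0},{"travel":[0,0,0],"twist":0},{"travel":[0,0,0],"twist":0},{"travel":[0,0,0],"twist":0}]' -1 30
python3 -m pendant '[{"travel":[-0.02,0,0],"twist":0},{"travel":[-0.06,0,0],"twist":0},{"travel":[-0.11,0,0],"twist":0},{"travel":[-0.16,0,0],"twist":0},{"travel":[-0.18,0,0],"twist":0},{"travel":[-0.18,0,0],"twist":0}]'
python3 shot.py wrist p2;python3 -c "
from h import *
rel(.4714,.378,.19,81.9)"
```

```text
time: 20.38
position: [0.4388, -0.419, 0.006]
tool_rot: [-0.704, 1.457, 0.701]
ft_force: [-0.2, -0.1, 0.4]
grip_width: 0.699
time: 21.25
position: [0.4388, -0.419, 0.0061]
tool_rot: [-0.704, 1.456, 0.701]
ft_force: [-0.7, 0.8, 1.8]
grip_width: 0.272
time: 22.0
position: [0.4396, -0.4192, 0.1876]
tool_rot: [-0.706, 1.455, 0.699]
ft_force: [-0.8, 0.2, -0.9]
grip_width: 0.272
[ 0.43956489 -0.41919396  0.18762283] 22.0
   twist option -0.5293 q7 1.81
   twist option 2.6123 q7 1.81
t 22.05 pos [ 0.4389 -0.4183  0.1858] h0 51.57 TRAVEL [-0.0058  0.4695  0.644 ] TWIST -0.5293 rows>= 13
```

View pics/p2.png

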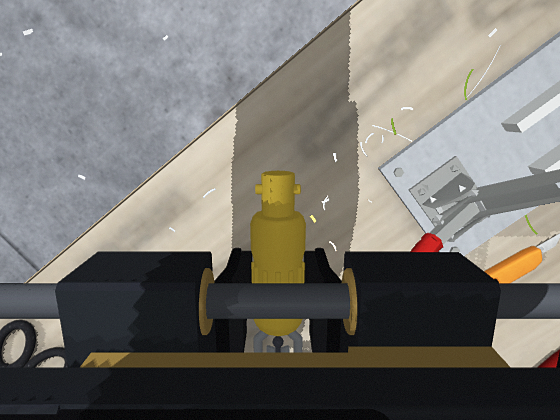

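```bash
python3 -m pendant '[{"travel":[0,0.015,0.03],"twist":-0.02},{"travel":[0,0.04,0.075],"twist":-0.06},{"travel":[0,0.067,0.12],"twist":-0.1},{"travel":[0,0.094,0.17],"twist":-0.14},{"travel":[0,0.121,0.22],"twist":-0.18},{"travel":[0,0.148,0.27],"twist":-0.22},{"travel":[0,0.17,0.31],"twist":-0.25},{"travel":[0,0.181,0.327],"twist":-0.26}]'
python3 -c "
from h import *
rel(.4714,.378,.18,81.9)"
```

```text
time: 23.05
position: [0.4992, -0.0464, 0.1828]
tool_rot: [-0.905, 1.38, 0.907]
ft_force: [-0.8, -0.8, -0.7]
grip_width: 0.273
   twist option -0.2644 q7 1.22
   twist option 2.8772 q7 1.22
t 23.05 pos [ 0.4992 -0.0464  0.1828] h0 66.75 TRAVEL [0.002  0.1931 0.3789] TWIST -0.2644 rows>= 7
```

```bash
python3 -m pendant '[{"travel":[0,0.02,0.04],"twist":-0.03},{"travel":[0,0.045,0.09],"twist":-0.07},{"travel":[0,0.07,0.14],"twist":-0.11},{"travel":[0,0.098,0.19],"twist":-0.15},{"travel":[0,0.125,0.245],"twist":-0.19},{"travel":[0,0.153,0.3],"twist":-0.23},{"travel":[0,0.178,0.35],"twist":-0.25},{"travel":[0.01,0.193,0.379],"twist":-0.264},{"travel":[0.03,0.193,0.379],"twist":-0.264},{"travel":[0.03,0.193,0.379],"twist":-0.264}]'
python3 shot.py wrist p3;python3 -c "
from h import *
rel(.4714,.378,.18,81.9)"
```

```text
time: 24.3
position: [0.4704, 0.3756, 0.1486]
tool_rot: [-1.105, 1.286, 1.106]
ft_force: [0.1, -0.0, -1.3]
grip_width: 0.274
[0.47043853 0.37560523 0.14861871] 24.3
   twist option -0.0024 q7 0.75
   twist option 3.1392 q7 0.75
   twist option -3.144 q7 0.75
t 24.35 pos [0.4713 0.3758 0.1502] h0 81.76 TRAVEL [-0.0298  0.0004  0.002 ] TWIST -0.0024 rows>= 1
```

View pics/p3.png

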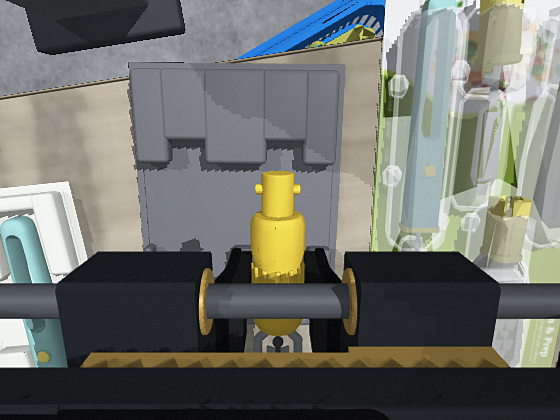

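Run:
```python
import cv2
t=cv2.imread('pics/p3.png')[50:260,115:360]
cv2.imwrite('pics/p3c.png',cv2.resize(cv2.convertScaleAbs(t,alpha=1.5),None,fx=3,fy=2.8,interpolation=cv2.INTER_CUBIC))
```

```text
(no output)
```

View pics/p3c.png

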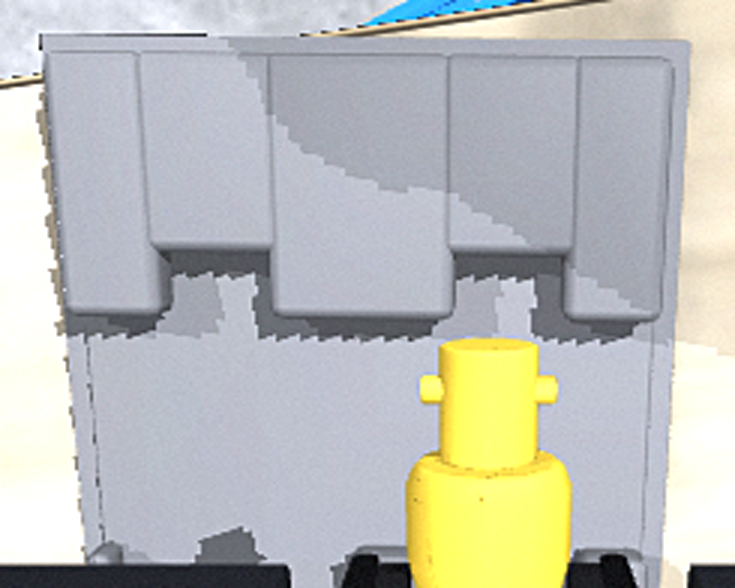

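Run:
```python
from h import *
import pickle
c=pickle.load(open('pics/p3.pkl','rb'))
f=lambda x,y:(115+x/3,50+y/2.8)
n=['peelL','peelR','wheelL','wheelR','seamPL','seamPR','seamWL','seamWR','blockedgeW','blockedgeM','blockedgeR','slotendP','slotendW']
P=plane(c,[f(452,305),(f(565,305)),f(168,300),f(275,300),f(449,60),f(577,60),f(137,55),f(270,57),f(115,312),f(360,316),f(610,319),f(510,250),f(215,245)],.019)
for a,b in zip(n,P): print(a,b.round(4))
C=plane(c,[f(42,38),f(690,42)],.002);print(C.round(4))
a=np.radians(-8.1);Rm=np.array([[np.cos(a),-np.sin(a)],[np.sin(a),np.cos(a)]])
# tray-frame coordinates with assumed centre
for a,b in zip(n,P): print(a,(Rm.T@(b[:2]-[.466,.3404])*1000).round(1))
d=C[1]-C[0];print(np.degrees(np.arctan2(d[1],d[0]))-90)
for i,j in((5,4),(7,6),(10,8),(12,11)):
  d=P[i]-P[j];print(n[i],np.degrees(np.arctan2(d[1],d[0]))-90)
```

```text
peelL [0.4319 0.37   0.019 ]
peelR [0.436  0.3989 0.019 ]
wheelL [0.4201 0.2974 0.019 ]
wheelR [0.4241 0.3249 0.019 ]
seamPL [0.3686 0.3788 0.019 ]
seamPR [0.3731 0.4098 0.019 ]
seamWL [0.3565 0.3034 0.019 ]
seamWR [0.3616 0.3356 0.019 ]
blockedgeW [0.4215 0.283  0.019 ]
blockedgeM [0.4315 0.3459 0.019 ]
blockedgeR [0.4414 0.41   0.019 ]
slotendP [0.4191 0.3869 0.019 ]
slotendW [0.4072 0.3125 0.019 ]
[[0.346  0.2753 0.002 ]
 [0.3709 0.4405 0.002 ]]
peelL [-38.   24.5]
peelR [-38.   53.7]
wheelL [-39.3 -49. ]
wheelR [-39.3 -21.3]
seamPL [-101.8   24.3]
seamPR [-101.8   55.6]
seamWL [-103.2  -52. ]
seamWR [-102.7  -19.4]
blockedgeW [-36.  -63.1]
blockedgeM [-34.9   0.6]
blockedgeR [-34.1  65.4]
slotendP [-52.9  39.4]
slotendW [-54.3 -35.9]
-8.564032326709722
seamPR -8.200647257604103
seamWR -9.069011537075923
blockedgeR -8.947579904384213
slotendW -189.1360506458018
```

```bash
python3 -m pendant '[{"travel":[0.03,0,0.0035],"twist":0.005},{"travel":[0.06,0,0.0035],"twist":0.005},{"travel":[0.09,0,0.0035],"twist":0.005},{"travel":[0.1,0,0.0035],"twist":0.005},{"travel":[0.1,0,0.0035],"twist":0.005}]'
python3 shot.py wrist p4;python3 -c "
from h import *
rel(.472,.3794,.0095,81.4)"
```

```text
time: 24.98
position: [0.4715, 0.3781, 0.0504]
tool_rot: [-1.099, 1.286, 1.1]
ft_force: [0.5, -0.7, -0.5]
grip_width: 0.269
[0.47151974 0.37813261 0.05041993] 24.975
   twist option 0.0005 q7 0.76
   twist option 3.1421 q7 0.76
   twist option -3.1411 q7 0.76
t 25.025 pos [0.472  0.3788 0.0513] h0 81.43 TRAVEL [ 0.0418 -0.0001  0.0009] TWIST 0.0005 rows>= 1
```

View pics/p4.png

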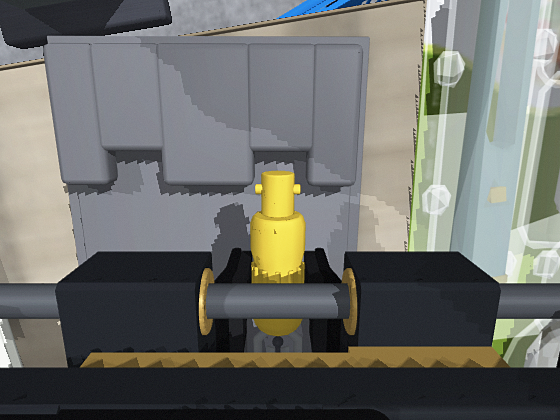

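```bash
python3 -m pendant '[{"travel":[0.01,0,0.0013],"twist":0},{"travel":[0.022,0,0.0013],"twist":0},{"travel":[0.034,0,0.0013],"twist":0},{"travel":[0.0415,0,0.0013],"twist":0},{"travel":[0.0415,0,0.0013],"twist":0},{"travel":[0.0415,0,0.0013],"twist":0}]'
python3 shot.py wrist p5
```

```text
time: 25.78
position: [0.4719, 0.3798, 0.0095]
tool_rot: [-1.099, 1.285, 1.1]
ft_force: [-0.1, -0.8, -1.1]
grip_width: 0.277
[0.47187158 0.37978864 0.00945797] 25.775
```

View pics/p5.png

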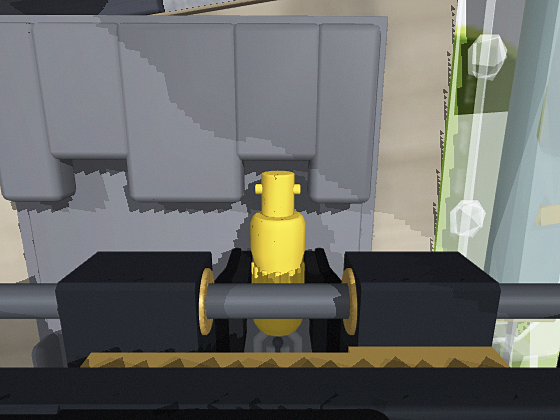

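```bash
python3 -m pendant '[{"travel":[0,0,0],"twist":0},{"travel":[0,0,0],"twist":0},{"travel":[0,0,0],"twist":0},{"travel":[0,0,0],"twist":0},{"travel":[0,0,0],"twist":0}]' 0.1
python3 -m pendant '[{"travel":[-0.02,0,0],"twist":0},{"travel":[-0.06,0,0],"twist":0},{"travel":[-0.11,0,0],"twist":0},{"travel":[-0.16,0,0],"twist":0},{"travel":[-0.17,0,0],"twist":0},{"travel":[-0.17,0,0],"twist":0}]'
python3 shot.py wrist p6
python3 - <<'E'
from h import *
rel(.5047,-.0504,.17,54)
E
```

```text
time: 26.45
position: [0.4718, 0.3798, 0.0095]
tool_rot: [-1.099, 1.285, 1.1]
ft_force: [-0.4, -0.4, 0.1]
grip_width: 0.544
time: 27.2
position: [0.4734, 0.381, 0.1811]
tool_rot: [-1.099, 1.282, 1.1]
ft_force: [-0.2, -0.8, -0.7]
grip_width: 0.55
[0.47336344 0.38095813 0.18109459] 27.2
   twist option 0.4787 q7 0.74
   twist option -2.6629 q7 0.74
t 27.25 pos [0.4726 0.3804 0.1794] h0 81.43 TRAVEL [ 0.0113 -0.096  -0.4211] TWIST 0.4787 rows>= 7
```

View pics/p6.png

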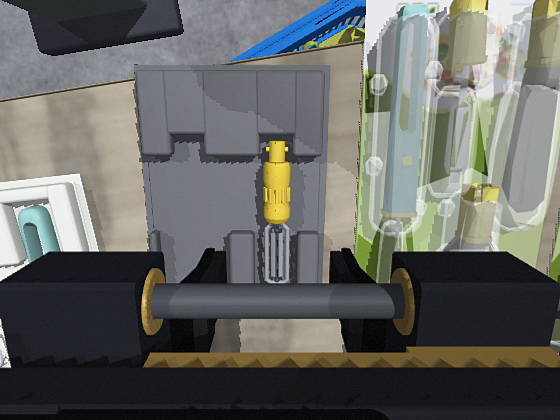

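Peeler seated. On to the wheel head.

```bash
python3 -m pendant '[{"travel":[0,-0.009,-0.04],"twist":0.04},{"travel":[0,-0.02,-0.09],"twist":0.1},{"travel":[0,-0.032,-0.145],"twist":0.16},{"travel":[0,-0.045,-0.2],"twist":0.22},{"travel":[0,-0.058,-0.255],"twist":0.29},{"travel":[0,-0.07,-0.31],"twist":0.36},{"travel":[0,-0.082,-0.36],"twist":0.42},{"travel":[0.01,-0.092,-0.405],"twist":0.47},{"travel":[0.02,-0.096,-0.421],"twist":0.479},{"travel":[0.02,-0.096,-0.421],"twist":0.479}]' 0.4
python3 -m pendant '[{"travel":[0,0,0],"twist":0},{"travel":[0,0,0],"twist":0}]'
python3 shot.py wrist w1
python3 yel.py w1 .012 230 330 100 248
python3 - <<'E'
from h import *
rel(.5047,-.0504,.005,54)
E
```

```text
time: 28.5
position: [0.5032, -0.0507, 0.1594]
tool_rot: [-0.735, 1.456, 0.735]
ft_force: [0.2, 0.0, 0.1]
grip_width: 0.7
time: 28.75
position: [0.5032, -0.0489, 0.1593]
tool_rot: [-0.737, 1.455, 0.738]
ft_force: [0.3, -0.3, -0.1]
grip_width: 0.699
[ 0.50324947 -0.04885102  0.15927306] 28.75
area [ 265  150   29   88 2196] centre [ 0.4989 -0.0468] dims (23.867046356201172, 74.76371002197266) hd -36.36 barrel from rect(+9) [ 0.5061 -0.0522] front end -27 [ 0.5072 -0.053 ] back +45 [ 0.505  -0.0514]
   twist option 0.0009 q7 1.02
   twist option 3.1425 q7 1.02
   twist option -3.1407 q7 1.02
t 28.8 pos [ 0.5034 -0.0491  0.1595] h0 54.05 TRAVEL [ 0.1544 -0.0027  0.0014] TWIST 0.0009 rows>= 3
```

View pics/w1.png

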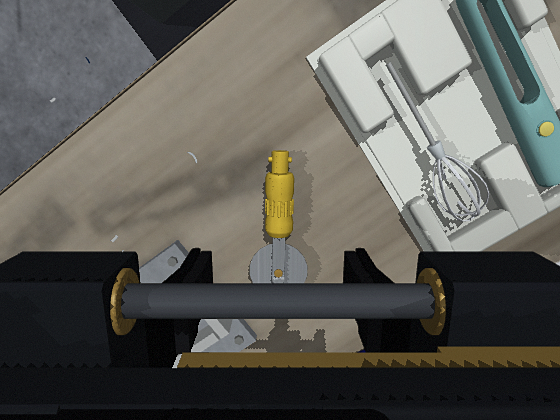

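```bash
python3 -c "
from h import *
rel(.506,-.052,.005,53.7)"
python3 -m pendant '[{"travel":[0.03,-0.004,0],"twist":0},{"travel":[0.07,-0.004,0],"twist":0},{"travel":[0.11,-0.004,0],"twist":0},{"travel":[0.145,-0.004,0],"twist":0},{"travel":[0.1535,-0.004,0],"twist":0},{"travel":[0.1535,-0.004,0],"twist":0}]'
python3 -m pendant '[{"travel":[0,0,0],"twist":0},{"travel":[0,0,0],"twist":0},{"travel":[0,0,0],"twist":0},{"travel":[0,0,0],"twist":0},{"travel":[0,0,0],"twist":0},{"travel":[0,0,0],"twist":0},{"travel":[0,0,0],"twist":0}]' -1 30
python3 -m pendant '[{"travel":[-0.02,0,0],"twist":0},{"travel":[-0.06,0,0],"twist":0},{"travel":[-0.11,0,0],"twist":0},{"travel":[-0.15,0,0],"twist":0},{"travel":[-0.16,0,0],"twist":0},{"travel":[-0.16,0,0],"twist":0}]'
python3 shot.py wrist w2;python3 -c "
from h import *
rel(.461,.305,.16,81.4)"
```

```text
twist option 0.0061 q7 1.02
   twist option 3.1477 q7 1.02
   twist option -3.1354 q7 1.02
t 28.8 pos [ 0.5034 -0.0491  0.1595] h0 54.05 TRAVEL [ 0.1544 -0.0047  0.0008] TWIST 0.0061 rows>= 3
time: 29.55
position: [0.5053, -0.0519, 0.0063]
tool_rot: [-0.737, 1.455, 0.738]
ft_force: [0.6, -0.4, 0.7]
grip_width: 0.697
time: 30.42
position: [0.5055, -0.0518, 0.0065]
tool_rot: [-0.737, 1.454, 0.738]
ft_force: [-0.4, 0.6, 3.0]
grip_width: 0.272
time: 31.18
position: [0.507, -0.051, 0.1662]
tool_rot: [-0.737, 1.454, 0.738]
ft_force: [0.0, -0.2, -1.7]
grip_width: 0.273
[ 0.50700961 -0.05096774  0.16618868] 31.175
   twist option -0.4765 q7 1.02
   twist option 2.6651 q7 1.02
t 31.225 pos [ 0.5063 -0.0509  0.1652] h0 54.1 TRAVEL [0.004  0.2454 0.2618] TWIST -0.4765 rows>= 6
```

View pics/w2.png

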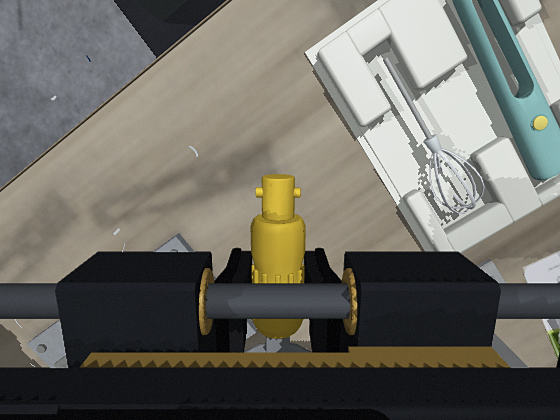

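```bash
python3 -m pendant '[{"travel":[0,0.025,0.027],"twist":-0.04},{"travel":[0,0.06,0.065],"twist":-0.11},{"travel":[0,0.098,0.105],"twist":-0.18},{"travel":[0,0.135,0.145],"twist":-0.25},{"travel":[0,0.172,0.184],"twist":-0.32},{"travel":[0,0.208,0.222],"twist":-0.39},{"travel":[0,0.235,0.25],"twist":-0.45},{"travel":[0.02,0.245,0.262],"twist":-0.4765},{"travel":[0.05,0.245,0.262],"twist":-0.4765},{"travel":[0.05,0.245,0.262],"twist":-0.4765}]'
python3 -m pendant '[{"travel":[0.03,0,0],"twist":0},{"travel":[0.06,0,0],"twist":0},{"travel":[0.065,0,0],"twist":0},{"travel":[0.065,0,0],"twist":0}]'
python3 shot.py wrist w3;python3 -c "
from h import *
rel(.461,.305,.01,81.4)"
```

```text
time: 32.48
position: [0.4593, 0.3013, 0.11]
tool_rot: [-1.097, 1.299, 1.102]
ft_force: [0.5, -0.4, -0.4]
grip_width: 0.277
time: 32.98
position: [0.459, 0.3001, 0.0458]
tool_rot: [-1.096, 1.299, 1.101]
ft_force: [0.0, 0.7, -0.3]
grip_width: 0.274
[0.45895002 0.30005346 0.0457923 ] 32.975
   twist option -0.003 q7 0.86
   twist option 3.1386 q7 0.86
   twist option -3.1446 q7 0.86
t 33.025 pos [0.4592 0.3006 0.0463] h0 81.23 TRAVEL [ 0.0363 -0.0016  0.0051] TWIST -0.003 rows>= 1
```

View pics/w3.png

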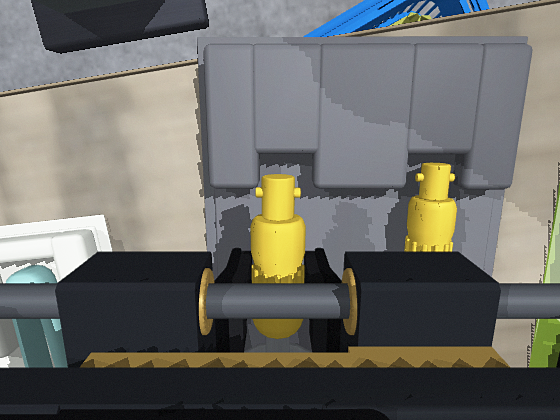

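```bash
python3 -m pendant '[{"travel":[0.003,-0.001,0.0053],"twist":0},{"travel":[0.012,-0.001,0.0053],"twist":0},{"travel":[0.024,-0.001,0.0053],"twist":0},{"travel":[0.034,-0.001,0.0053],"twist":0},{"travel":[0.0363,-0.001,0.0053],"twist":0},{"travel":[0.0363,-0.001,0.0053],"twist":0},{"travel":[0.0363,-0.001,0.0053],"twist":0}]'
python3 shot.py wrist w4
```

```text
time: 33.9
position: [0.4602, 0.3051, 0.0098]
tool_rot: [-1.096, 1.298, 1.101]
ft_force: [-1.0, -0.9, 1.0]
grip_width: 0.277
[0.46018551 0.30511775 0.00976495] 33.9
```

View pics/w4.png

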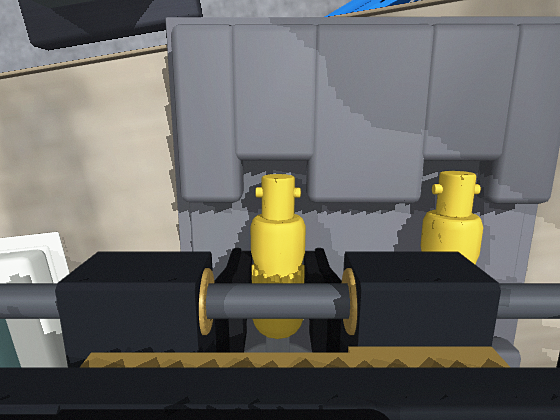

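```bash
python3 -m pendant '[{"travel":[0,0,0],"twist":0},{"travel":[0,0,0],"twist":0},{"travel":[0,0,0],"twist":0},{"travel":[0,0,0],"twist":0},{"travel":[0,0,0],"twist":0}]' 0.0
python3 -m pendant '[{"travel":[-0.02,0,0],"twist":0},{"travel":[-0.06,0,0],"twist":0},{"travel":[-0.11,0,0],"twist":0},{"travel":[-0.16,0,0],"twist":0},{"travel":[-0.2,0,0],"twist":0},{"travel":[-0.21,-0.05,-0.05],"twist":0},{"travel":[-0.21,-0.09,-0.08],"twist":0},{"travel":[-0.21,-0.09,-0.08],"twist":0},{"travel":[-0.21,-0.09,-0.08],"twist":0}]'
python3 shot.py wrist f1; python3 shot.py top f2; python3 -c "
import cv2
t=cv2.imread('pics/f1.png');cv2.imwrite('pics/f1c.png',cv2.resize(t[:260],None,fx=1.42,fy=1.8))
t=cv2.imread('pics/f2.png')
cv2.imwrite('pics/f2c.png',cv2.resize(t[165:285,120:420],None,fx=2.6,fy=2.6,interpolation=cv2.INTER_CUBIC))"
```

```text
time: 34.58
position: [0.4603, 0.3052, 0.0098]
tool_rot: [-1.096, 1.298, 1.101]
ft_force: [0.2, 0.1, -0.1]
grip_width: 0.496
time: 35.7
position: [0.5401, 0.215, 0.2191]
tool_rot: [-1.095, 1.298, 1.102]
ft_force: [-0.8, 1.3, -0.3]
grip_width: 0.5
[0.54009257 0.21499411 0.21910253] 35.7
[0.53961958 0.21588497 0.21906386] 35.75
```

View pics/f1c.png

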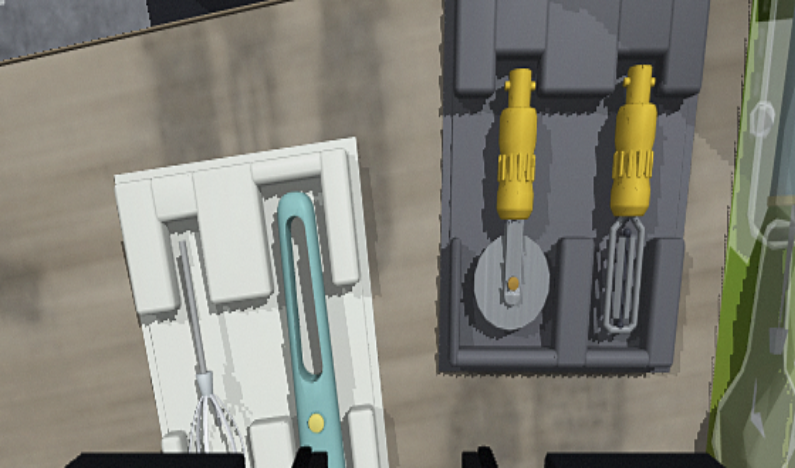

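View pics/f2c.png

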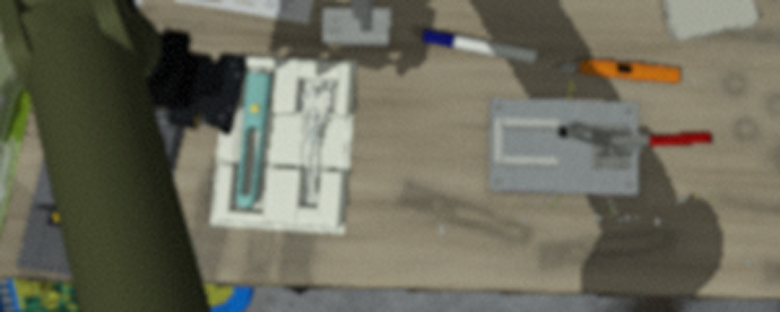

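```bash
python3 -c "
from bench import ctrl
print(ctrl.close_job())"
```

```text
the job is handed in; nothing more can be done
None
```

Both kits are made up and the job is handed in, at about 36 s of the 112 s allowed.

- **White starter tray:** the handle went in first, then the whisk head.
- **Grey refill tray:** the peeler head went in next, then the pastry-wheel head, both pointing to +x.

**Last checks:**
- The wrist pictures after each release show all four items lying level in their own pockets. In the final wrist picture the gripper hides the +x end of the white tray, so for the whisk and handle there I rely on the picture taken right after the whisk was released.
- In the final top view the marker and box cutter are at the same pixels as at the start.
- The gripper was open and clear of everything at z ≈ 0.22 m, and wrist-force readings stayed near 3 N or below at every check.

**One disagreement:** the tray outlines measured about 222 x 167 mm, against 210 x 156 mm stated. The pocket widths and the finger channel came within about 3 mm of the stated sizes, so I placed by those.

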